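# Close up the weight case

### The job

The case of test weights on the bench is to be put away. With the fingertips, first gently push the upright orange keeper flap over and down until it lies flat on the inside of the case, then push the open teal cover over and gently down until it is fully shut. Do not shove or lift the case, and leave the weights and everything else on the bench where they are.

Things in the scene. Friction and masses are not known exactly. Their poses are not given: they have to be found in the camera images.
- case: Open case for loading weights, cream steel walls, black inside, loose on the bench, 3 kg. Outside 150 (x) x 240 (y) x 65 mm tall (rim without cover), walls 5 mm. Origin at the centre of its underside, z up; its x axis points from the front wall (robot's side, two steel catches) to the hinge side, away from the robot; y along the hinge lines. The cover is hinged on the far (+x) rim, the flap just inside the front (-x) wall. It slides if pushed with more than about 15 N.
- flap (a joint): Angle of the orange keeper flap (rad): 0 = folded flat inside the case over the weights (a stop), 1.57 = standing upright along the front wall, at most 1.85 (leaning out to the front). Starts 1.25 to 1.7. Stiff hinge (about 0.09 N m, 1 to 2 N at the free edge): it stays at any angle where it is left. It folds away from the robot (towards +x of the case) and down.
- flap_hinge (a point): Flap's hinge line, its middle: 66 mm in front (-x) of the case's origin and 56 mm above its underside. Its frame turns with the flap: x runs from the hinge to the free edge, y along the hinge line, z is the normal of the face that is on top when folded (and faces the robot when upright).
- flap_edge (a point): Middle of the flap's free edge, half-way through its thickness. The flap is an orange plate 95 mm from hinge to free edge, 200 mm wide, 5 mm thick.
- cover (a joint): Angle of the teal cover (rad): 0 = shut on the rim (a stop), 1.57 = upright, at most 1.85 (leaning away from the robot). Starts 1.45 to 1.75. Stiff hinge (about 0.42 N m, 3 to 6 N at the free edge): it stays at any angle where it is left.
- cover_hinge (a point): Cover's hinge line, its middle: 75 mm beyond (+x) the case's origin, 65.5 mm above its underside. Its frame turns with the cover: -x runs from the hinge to the free edge, z is the normal of the outer face (up when shut, away from the robot when upright).
- cover_edge (a point): Middle of the cover's free edge on its outer face: 150 mm from the hinge line, the outer face lying 24 mm to the outside of the plane through the hinge line. The cover is a teal shell 150 x 240 mm, 24 mm deep, hollow on the inside; shut, its outer face is level, 89.5 mm above the table.
- weight1_center (a point): Centre of a loose stainless stepped loading weight, 48 mm in diameter, 26 mm tall, standing in one of the three bays of the case, below the folded flap's place. Leave alone.
- weight2_center (a point): Centre of a loose stainless stepped loading weight, 48 mm in diameter, 31 mm tall, standing in one of the three bays of the case, below the folded flap's place. Leave alone.
- weight3_center (a point): Centre of a loose stainless stepped loading weight, 48 mm in diameter, 36 mm tall, standing in one of the three bays of the case, below the folded flap's place. Leave alone.
- jar_center (a point): Centre of an amber jar, 52 mm in diameter, 75 mm tall, standing to one side of the case. Leave alone.
- brush_center (a point): Middle of a hand brush lying to the other side of the case (200 mm long, 42 mm wide, 20 mm tall), 12 mm above its underside. Leave alone.
- holder_center (a point): Centre of a turned steel specimen holder, 60 mm in diameter, 62 mm tall. Leave alone.
- mug_center (a point): Centre of a white mug, 80 mm in diameter, 90 mm tall. Leave alone.

How it is judged:
By the outcome, as a careful person would: the job done as asked, in the order asked, and still so for the second after the job is handed in, with the robot touching nothing.
It also fails if it takes over 51 s, if anything falls off the work surface, if the arm or the gripper's body presses on something with over 40 N, if the wrist force passes 120 N, or if a joint passes its speed limit or range.

### The arm

A 7-joint arm with a two-finger parallel gripper is mounted at the origin on the work surface. World frame = base frame: x ahead of the robot, y to its left, z up, the work surface at z = 0. Lengths are in m, angles in degrees, forces in N, time in s.
With the tool pointing down it reaches from about 0.4 to 0.85 m from the base axis. Payload 10.4 kg.
Tool frame: the origin (TCP) lies where the fingers leave the gripper's body, on its centre line; the fingertips stand 70 mm ahead of it and the grasp point (between the pads) lies 51 mm ahead of it; z points along the fingers, y is the line along which they close (so a half turn about z gives the same grasp; the last joint's range is limited). The gripper opens to 87 mm and grips with 3 to 60 N. Pads are 19 mm wide; open, the fingers measure 117 mm over their backs; the gripper's body (75 mm by 190 mm) begins 51 mm behind the grasp point.
Start: joints at [71.929, 19.034, -3.707, 83.658, 1.238, 77.344, -5.071], TCP at [0.18, -0.598, 0.292] pointing down, gripper open.
Joint ranges: [-148.97, 148.97], [-28.65, 121.19], [-84.17, 76.75], [9.2, 138.47], [-72.65, 252.65], [3.7, 117.97], [-149.18, 149.18]. Speed limits (degrees/s): [127.2, 127.2, 159.86, 159.86, 180, 180, 180].

### API

Orientations are given as a 3x3 rotation matrix whose columns are the frame's x, y, z axes.
In Python, from cell import env gives the robot as it stands.
- The arm moves only by the shell command python3 -m jog 'ROWS'. ROWS is JSON, a list of rows, each a list of 7 numbers: the turn, a rotation vector about the world's x, y, z in rad, then the shift along the world's x, y, z in m, then the closure, from 0 (fully open) to 1 (shut). In form: [[wx, wy, wz, x, y, z, grip], ...]. A call has 1 to 10 rows; each row shifts and turns the commanded pose from where the row before left it; what a row does not reach is not made up. A row lasts 1/12 s, in which the tool goes at most 41.7 mm and 7.16 degrees, less where a joint would pass 70% of its speed; a pose out of reach is approached as far as the arm can. A call with a gripper value outside its range is refused whole. The fingers move at their own pace and stop on an object; the grip force is fixed at half the most. Time passes only in rows, so rows that do not move let the fingers close. It gives the time, the measured TCP pose, the force, the opening and the grip force at its end, in the units of the state.
- env.sense(): the state, without advancing time (a new reading comes with each control period).
- env.camera(name): name is "scene" or "top" or "wrist"; returns (picture, depth): 420x560x3 uint8, red, green, blue; 420x560 float32, m along the optical axis (not along the pixel's ray), 0 where there is no reading.
- env.camera_model(name): a dict with "fx", "fy", "cx", "cy" (pixels), "eye" and "rotation" of the camera in the world. Camera axes: x right, y up, looking along -z (the intrinsics and any distortion apply to the point x, -y, -z); pixel columns grow to the right and rows downward; lengths in m; the calibration is good to about 2 mm. A picture is of the moment at which its call begins: read the wrist's pose just before it. camera_model takes no time and is no camera call; for the wrist camera it gives the pose at the moment of the call.
- env.job_done(): hands the job in; it is judged then, once.
The state is a dict: "clock": time; "joints": joint angles; "dq": joint speeds; "tau": joint torques, N m; "position": TCP position; "ee_rot": TCP orientation; "ft_force": force on the tool from outside, world axes, zero at the start; "moment": the same for the moment, N m; "finger_gap": finger opening in m; "finger_force": force on a finger pad.
Only numpy, scipy, OpenCV 4.12 (cv2) and the standard library are available. Lean on these libraries where they do the work, as an engineer would, in place of code of your own. Each camera call takes 0.05 s, during which the arm holds its last target. There are 200 camera calls.

## Working session

There is one attempt and no reset: what is moved stays moved. The work goes in short steps, Python scripts to look and compute and a shell command to move; the robot and the scene stay as the last step left them, time stands still between calls to the robot, and variables do not carry over. Pictures are saved under pics/ and viewed, at most 10 in all, crops included, and the job is handed in when it is done.

```bash
ls; mkdir -p pics
python3 - <<'E'
from cell import env
import cv2,numpy as np
s=env.sense();print(s['clock'],s['position'],s['ee_rot'],s['ft_force'],s['finger_gap'])
for n in ('scene','top'):
    p,d=env.camera(n);m=env.camera_model(n);print(n,m)
    np.savez(f'{n}.npz',p=p,d=d,**{k:v for k,v in m.items()})
    cv2.imwrite(f'pics/{n}0.png',p[:,:,::-1])
E
```

```text
pics
0.0 [ 0.18031595 -0.59812655  0.29143446] [[ 9.57439280e-01  2.88634357e-01 -4.81806842e-04]
 [ 2.88634750e-01 -9.57438351e-01  1.33593694e-03]
 [-7.57030472e-05 -1.41814470e-03 -9.99998992e-01]] [1.01572623 0.11516199 0.19449224] 0.08703161422540438
scene {'fx': 452.12191397340183, 'fy': 452.12191397340183, 'cx': 273.4311391640858, 'cy': 214.45054480630046, 'eye': array([ 0.63835367, -0.57172532,  1.24014955]), 'rotation': array([[ 0.97191131, -0.2147023 ,  0.09639155],
       [ 0.23514238,  0.86878797, -0.43579299],
       [ 0.00982194,  0.44621787,  0.89487046]])}
top {'fx': 416.1927288496282, 'fy': 416.1927288496282, 'cx': 281.57166927336635, 'cy': 203.41094496972013, 'eye': array([ 0.37637477, -0.01513065,  1.29850633]), 'rotation': array([[-0.00499101,  0.99430485, -0.10645635],
       [-0.99973574, -0.00735032, -0.02178142],
       [-0.02243986,  0.10631951,  0.99407878]])}
```

View pics/scene0.png

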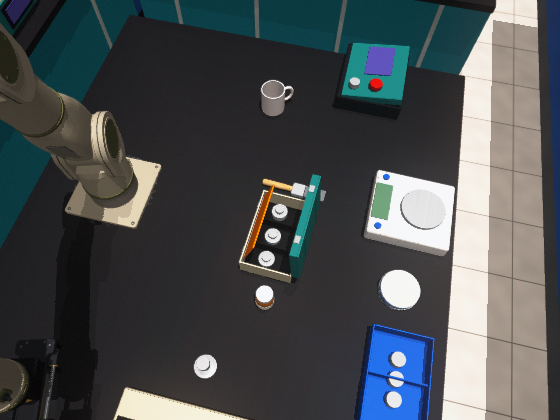

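View pics/top0.png

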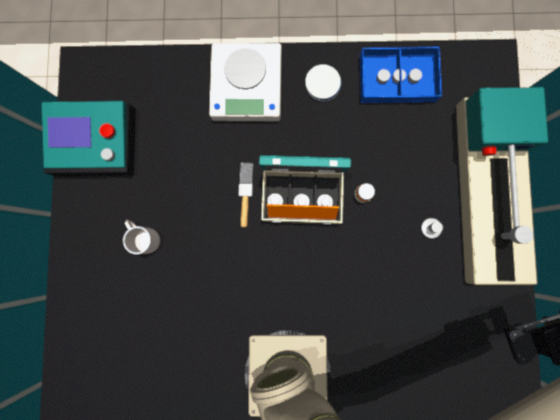

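The case sits at about (302,197) in the top picture, with the orange flap's edge near (303,212) and the teal cover near (305,161). The brush is at (246,195), the jar at (365,193), the holder at (432,228) and the mug at (141,240). Next I fit these from depth.

```bash
cat > h.py <<'E'
import numpy as np,cv2
def cloud(p,d,m):
    v,u=np.mgrid[:420,:560]
    c=np.stack([(u-m['cx'])/m['fx']*d,-(v-m['cy'])/m['fy']*d,-d],-1)
    return c@m['rotation'].T+m['eye']
def masks(p,d):
    h=cv2.cvtColor(np.ascontiguousarray(p),cv2.COLOR_RGB2HSV);H,S,V=[h[...,i].astype(int) for i in range(3)]
    ok=d>0
    return dict(orange=ok&(H<18)&(S>170)&(V>70),teal=ok&(H>75)&(H<100)&(S>120)&(V>40),cream=ok&(H>12)&(H<40)&(S>15)&(S<110)&(V>90))
E
python3 - <<'E'
from h import *
for n in('scene','top'):
    z=np.load(n+'.npz');W=cloud(z['p'],z['d'],z)
    M=masks(z['p'],z['d'])
    roi=(W[...,0]>.35)&(W[...,0]<.72)&(abs(W[...,1]+.06)<.17)&(W[...,2]>.03)
    for k,m in M.items():
        q=W[m&roi]; print(n,k,len(q)); 
        if len(q)<10: continue
        print(np.percentile(q,[1,10,50,90,99],axis=0).round(3).tolist())
        if k=='cream':
            q=q[abs(q[:,2]-.065)<.006]; r=cv2.minAreaRect((q[:,:2]*1000).astype(np.float32)); print(r)
        else:
            c=q-q.mean(0);w,v=np.linalg.eigh(c.T@c/len(c)); print(w**.5,v.T.round(3).tolist(),q.mean(0))
E
```

```text
scene orange 417
[[0.463, -0.146, 0.06], [0.468, -0.134, 0.073], [0.482, -0.055, 0.114], [0.494, 0.031, 0.147], [0.5, 0.051, 0.15]]
[0.00124375 0.02938285 0.05993033] [[0.945, -0.038, -0.325], [0.325, -0.002, 0.946], [-0.036, -0.999, 0.01]] [ 0.48139093 -0.05279241  0.11180013]
scene teal 1381
[[0.591, -0.172, 0.073], [0.598, -0.17, 0.106], [0.613, -0.075, 0.213], [0.626, 0.037, 0.218], [0.632, 0.064, 0.221]]
[0.00766299 0.04495397 0.07470934] [[0.988, -0.058, 0.146], [0.153, 0.147, -0.977], [0.035, 0.987, 0.154]] [ 0.61272819 -0.07272038  0.18271823]
scene cream 710
[[0.454, -0.171, 0.031], [0.458, -0.169, 0.037], [0.511, -0.097, 0.059], [0.577, 0.068, 0.067], [0.598, 0.072, 0.07]]
((529.6204833984375, -48.00926971435547), (242.73391723632812, 148.11990356445312), 88.27951049804688)
top orange 849
[[0.464, -0.145, 0.066], [0.469, -0.127, 0.076], [0.48, -0.047, 0.112], [0.492, 0.032, 0.144], [0.496, 0.051, 0.15]]
[0.00338766 0.02573724 0.05735461] [[0.955, -0.039, -0.294], [0.294, -0.017, 0.956], [-0.042, -0.999, -0.005]] [ 0.48008979 -0.04730494  0.11103166]
top teal 709
[[0.59, -0.17, 0.099], [0.594, -0.157, 0.212], [0.605, -0.054, 0.216], [0.615, 0.049, 0.218], [0.619, 0.065, 0.22]]
[0.0071283  0.01907486 0.07050038] [[0.999, -0.039, 0.003], [0.004, 0.023, -1.0], [0.039, 0.999, 0.023]] [ 0.60481541 -0.05318068  0.21166879]
top cream 725
[[0.452, -0.22, 0.032], [0.456, -0.166, 0.046], [0.52, -0.059, 0.063], [0.603, 0.067, 0.067], [0.609, 0.07, 0.146]]
((530.2949829101562, -74.66499328613281), (291.116943359375, 152.4606475830078), 87.74689483642578)
```

```bash
python3 -m jog '[[0,0,-0.041,0.016,0.034,0.001,1],[0,0,-0.041,0.016,0.034,0.001,1],[0,0,-0.041,0.016,0.034,0.001,1],[0,0,-0.041,0.016,0.034,0.001,1],[0,0,-0.041,0.016,0.034,0.001,1],[0,0,-0.041,0.016,0.034,0.001,1],[0,0,-0.041,0.016,0.034,0.001,1],[0,0,-0.041,0.016,0.034,0.001,1]]'; python3 -m jog '[[0,0,0,0.016,0.034,0,1],[0,0,0,0.016,0.034,0,1],[0,0,0,0.016,0.034,0,1],[0,0,0,0.016,0.034,0,1],[0,0,0,0.016,0.034,0,1],[0,0,0,0.016,0.034,0,1],[0,0,0,0.016,0.034,0,1],[0,0,0,0.016,0.034,0,1],[0,0,0,0,0,0,1],[0,0,0,0,0,0,1]]'
```

```text
clock: 0.77
position: [0.3087, -0.3245, 0.3001]
ee_rot: [[0.999, -0.037, -0.0], [-0.037, -0.999, -0.0], [-0.0, 0.0, -1.0]]
ft_force: [0.7, -0.2, -0.2]
finger_gap: 0.0414
finger_force: 0.0
clock: 1.6
position: [0.4367, -0.0525, 0.3001]
ee_rot: [[1.0, -0.031, -0.0], [-0.031, -1.0, 0.0], [-0.0, -0.0, -1.0]]
ft_force: [-0.5, -0.9, -0.1]
finger_gap: 0.0002
finger_force: 0.0
```

```bash
python3 -m jog '[[0,0,0,0,0,-0.025,1],[0,0,0,0,0,-0.025,1],[0,0,0,0,0,-0.025,1],[0,0,0,0.005,0.002,-0.022,1],[0,0,0,0.008,0.002,0,1],[0,0,0,0.008,0,0,1],[0,0,0,0.008,0,0,1],[0,0,0,0,0,0,1],[0,0,0,0,0,0,1]]'
python3 - <<'E'
from cell import env
import cv2
p,d=env.camera('scene')
cv2.imwrite('pics/s1.png',cv2.resize(p[150:300,200:360,::-1],None,fx=4,fy=4,interpolation=cv2.INTER_CUBIC))
print(env.sense()['ft_force'])
E
```

```text
clock: 2.35
position: [0.4664, -0.0506, 0.2044]
ee_rot: [[0.999, -0.035, 0.002], [-0.035, -0.999, 0.0], [0.002, -0.0, -1.0]]
ft_force: [0.3, 0.3, -0.6]
finger_gap: 0.0006
finger_force: 0.0
[-0.75213475 -0.08527142  0.56954293]
```

View pics/s1.png

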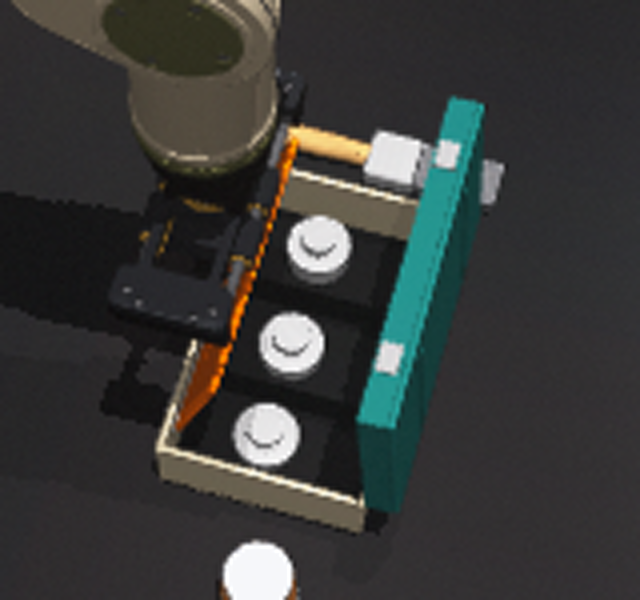

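The fingertips are behind the orange flap (plate from about (290,150) to (200,410) in the crop), clear of the weights and the cover. Now I follow the flap's arc.

```bash
python3 -m jog '[[0,0,0,0.0055,0,-0.001,1],[0,0,0,0.0055,0,-0.001,1],[0,0,0,0.009,0,-0.0037,1],[0,0,0,0.0085,0,-0.0041,1],[0,0,0,0.0068,0,-0.0045,1],[0,0,0,0.006,0,-0.0051,1],[0,0,0,0.0055,0,-0.0058,1],[0,0,0,0.0052,0,-0.0061,1],[0,0,0,0.0043,0,-0.0067,1],[0,0,0,0.0038,0,-0.007,1]]'; python3 -m jog '[[0,0,0,0.0028,0,-0.0075,1],[0,0,0,0.0024,0,-0.0077,1],[0,0,0,0.0015,0,-0.0078,1],[0,0,0,0,0,-0.003,1],[0,0,0,0,0,0,1],[0,0,0,0,0,0,1]]'
```

```text
clock: 3.23
position: [0.5259, -0.0504, 0.1575]
ee_rot: [[0.999, -0.035, -0.0], [-0.035, -0.999, -0.0], [-0.0, 0.0, -1.0]]
ft_force: [0.3, -0.9, 1.7]
finger_gap: 0.0002
finger_force: 0.5
clock: 3.73
position: [0.5321, -0.0502, 0.1322]
ee_rot: [[0.999, -0.035, -0.0], [-0.035, -0.999, 0.0], [-0.0, -0.0, -1.0]]
ft_force: [-0.2, 0.3, 0.4]
finger_gap: 0.0003
finger_force: 0.0
```

```bash
python3 -m jog '[[0,0,0,0,0,-0.001,1],[0,0,0,0,0,-0.001,1],[0,0,0,0,0,-0.001,1],[0,0,0,0,0,0,1],[0,0,0,0,0,0,1]]';python3 -m jog '[[0,0,0,0,0,-0.0007,1],[0,0,0,0,0,0,1],[0,0,0,0,0,0,1]]'
```

```text
clock: 4.15
position: [0.5322, -0.0505, 0.1294]
ee_rot: [[0.999, -0.035, 0.0], [-0.035, -0.999, -0.0], [0.0, 0.0, -1.0]]
ft_force: [0.8, -0.5, -0.4]
finger_gap: 0.0006
finger_force: 0.0
clock: 4.4
position: [0.5323, -0.0504, 0.1287]
ee_rot: [[0.999, -0.035, 0.0], [-0.035, -0.999, -0.0], [0.0, 0.0, -1.0]]
ft_force: [-1.1, -0.9, 2.1]
finger_gap: 0.0004
finger_force: 1.0
```

```bash
for i in 1 2; do python3 -m jog '[[0,0,0,0,0,-0.0006,1],[0,0,0,0,0,0,1],[0,0,0,0,0,0,1]]' | grep -E 'posi|ft_'; done
```

```text
position: [0.5323, -0.0504, 0.1286]
ft_force: [-3.1, 0.1, 9.7]
position: [0.5324, -0.0504, 0.1285]
ft_force: [-6.4, 0.0, 15.0]
```

On the stop; lift off and check.

```bash
python3 -m jog '[[0,0,0,0,0,0.005,1],[0,0,0,-0.002,0,0.02,1],[0,0,0,-0.003,0,0.035,1],[0,0,0,0,0,0.035,1],[0,0,0,0,0,0.035,1],[0,0,0,0,0,0.035,1],[0,0,0,0,0,0.035,1],[0,0,0,0,0,0,1],[0,0,0,0,0,0,1]]'
python3 - <<'E'
from cell import env
from h import *
for n in('scene','wrist'):
    m=env.camera_model(n);p,d=env.camera(n);W=cloud(p,d,m);M=masks(p,d)
    cv2.imwrite(f'pics/{n}2.png',p[:,:,::-1])
    roi=(W[...,0]>.43)&(W[...,0]<.72)&(abs(W[...,1]+.05)<.14)&(W[...,2]>.03)&(W[...,2]<.235)
    for k,mm in M.items():
        q=W[mm&roi]; 
        if len(q)<30: print(n,k,len(q));continue
        print(n,k,len(q),np.percentile(q,[1,50,99],axis=0).round(3).tolist())
        c=q-q.mean(0);w,v=np.linalg.eigh(c.T@c/len(c)); print((w**.5).round(4),v.T[0].round(3))
E
```

```text
clock: 5.65
position: [0.5279, -0.0503, 0.3292]
ee_rot: [[0.999, -0.035, 0.004], [-0.035, -0.999, -0.001], [0.004, 0.001, -1.0]]
ft_force: [0.1, 0.2, -0.5]
finger_gap: 0.0004
finger_force: 0.0
scene orange 1510 [[0.468, -0.147, 0.054], [0.517, -0.078, 0.059], [0.561, 0.045, 0.064]]
[0.0025 0.0264 0.0469] [0.003 0.003 1.   ]
scene teal 1351 [[0.592, -0.172, 0.08], [0.613, -0.075, 0.214], [0.632, 0.064, 0.221]]
[0.0073 0.0426 0.0748] [ 0.986 -0.058  0.156]
scene cream 531 [[0.454, -0.171, 0.031], [0.523, -0.164, 0.058], [0.599, 0.071, 0.069]]
[0.0114 0.0474 0.098 ] [0.057 0.005 0.998]
wrist orange 6823 [[0.469, -0.12, 0.057], [0.5, -0.026, 0.059], [0.557, 0.052, 0.06]]
[0.001  0.0173 0.0508] [ 0.007 -0.001  1.   ]
wrist teal 16267 [[0.591, -0.168, 0.214], [0.607, -0.051, 0.216], [0.621, 0.067, 0.218]]
[0.0043 0.0071 0.0681] [-0.101  0.004  0.995]
wrist cream 2812 [[0.457, -0.168, 0.03], [0.528, -0.126, 0.051], [0.594, 0.072, 0.066]]
[0.011  0.039  0.1147] [-0.023  0.005  1.   ]
```

View pics/wrist2.png

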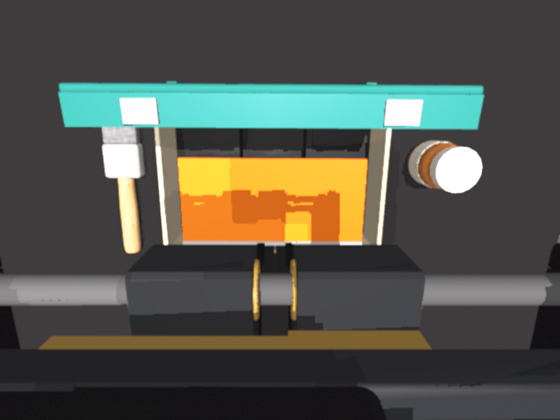

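The orange flap lies flat at z 0.059 (pixels (180–366,157–242)), the case hasn't moved, and the cover's edge runs across (60–480,85–128). Now I go over the cover and down behind it.

```bash
python3 -m jog '[[0,0,0,0.034,-0.001,0,1],[0,0,0,0.034,-0.001,0,1],[0,0,0,0.034,0,0,1],[0,0,0,0.033,0,0,1],[0,0,0,0,0,0,1],[0,0,0,0,0,-0.023,1],[0,0,0,0,0,-0.023,1],[0,0,0,0,0,-0.021,1],[0,0,0,0,0,0,1],[0,0,0,0,0,0,1]]'
python3 - <<'E'
from cell import env
import cv2,numpy as np
p,d=env.camera('scene')
cv2.imwrite('pics/s3.png',cv2.resize(p[150:300,200:360,::-1],None,fx=4,fy=4,interpolation=cv2.INTER_CUBIC))
for t in np.r_[1.47,1.3,1.1,.9,.7,.5,.3,.15,.05,0]:
    c,s=np.cos(t),np.sin(t); print(t,np.round([.6046-.125*c+.024*s+.0095,.0655+.125*s+.024*c+.07],4))
E
```

```text
clock: 6.58
position: [0.6613, -0.0525, 0.2586]
ee_rot: [[0.999, -0.035, -0.004], [-0.035, -0.999, 0.0], [-0.004, -0.0, -1.0]]
ft_force: [-0.8, -0.2, 0.7]
finger_gap: 0.0003
finger_force: 0.0
1.47 [0.6254 0.2623]
1.3 [0.6038 0.2624]
1.1 [0.5788 0.2578]
0.9 [0.5552 0.2483]
0.7 [0.534  0.2344]
0.5 [0.5159 0.2165]
0.3 [0.5018 0.1954]
0.15 [0.4941 0.1779]
0.05 [0.4905 0.1657]
0.0 [0.4891 0.1595]
```

View pics/s3.png

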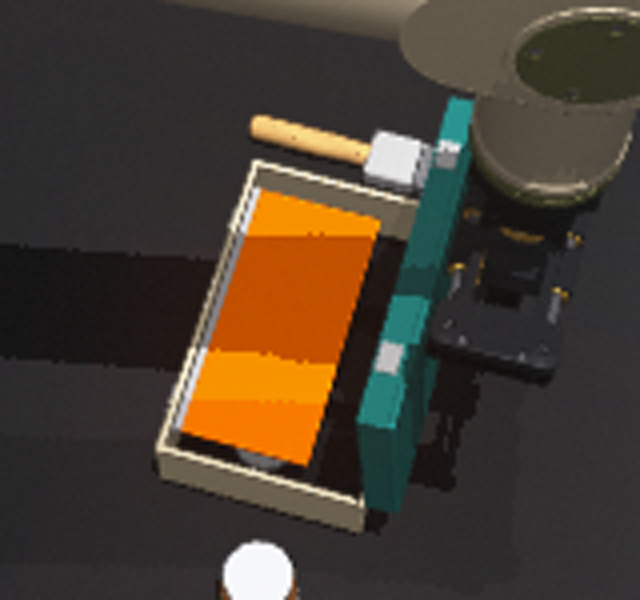

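The flap lies flat (orange, (180–380,190–465)) and the fingers are behind the teal cover. Push it over along the arc.

```bash
python3 -m jog '[[0,0,0,-0.012,0,0.001,1],[0,0,0,-0.012,0,0,1],[0,0,0,-0.008,0,0,1],[0,0,0,-0.007,0,0,1],[0,0,0,-0.007,0,0,1],[0,0,0,-0.006,0,0,1],[0,0,0,-0.0065,0,-0.001,1],[0,0,0,-0.0065,0,-0.001,1],[0,0,0,-0.006,0,-0.001,1],[0,0,0,-0.006,0,-0.0015,1]]'; python3 -c "
from cell import env;s=env.sense();print(s['position'],s['ft_force'])"
```

```text
clock: 7.47
position: [0.5845, -0.0522, 0.2567]
ee_rot: [[0.999, -0.035, -0.0], [-0.035, -0.999, 0.0], [-0.0, -0.0, -1.0]]
ft_force: [2.7, 2.5, 3.1]
finger_gap: 0.0002
finger_force: 1.7
[ 0.58453956 -0.05224169  0.25668362] [2.6860119  2.51317498 3.10038401]
```

```bash
python3 -m jog '[[0,0,0,-0.0085,0,-0.0025,1],[0,0,0,-0.0085,0,-0.003,1],[0,0,0,-0.008,0,-0.0035,1],[0,0,0,-0.0074,0,-0.0042,1],[0,0,0,-0.007,0,-0.0046,1],[0,0,0,-0.0068,0,-0.0051,1],[0,0,0,-0.0064,0,-0.0056,1],[0,0,0,-0.006,0,-0.006,1],[0,0,0,-0.0056,0,-0.0063,1],[0,0,0,0,0,0,1]]'
```

```text
clock: 8.3
position: [0.5193, -0.0528, 0.2144]
ee_rot: [[0.999, -0.035, -0.003], [-0.035, -0.999, -0.0], [-0.003, 0.001, -1.0]]
ft_force: [-0.7, 0.2, 0.2]
finger_gap: 0.0007
finger_force: 0.0
```

```bash
python3 -m jog '[[0,0,0,-0.0065,0,-0.006,1],[0,0,0,-0.006,0,-0.0065,1],[0,0,0,-0.005,0,-0.0065,1],[0,0,0,-0.003,0,-0.006,1],[0,0,0,-0.0025,0,-0.006,1],[0,0,0,-0.0022,0,-0.0055,1],[0,0,0,-0.0015,0,-0.005,1],[0,0,0,-0.001,0,-0.004,1],[0,0,0,0,0,0,1],[0,0,0,0,0,0,1]]'
```

```text
clock: 9.13
position: [0.4933, -0.0524, 0.1703]
ee_rot: [[0.999, -0.035, -0.0], [-0.035, -0.999, 0.0], [-0.0, -0.0, -1.0]]
ft_force: [-0.1, 0.0, -0.2]
finger_gap: 0.0007
finger_force: 0.0
```

```bash
python3 -m jog '[[0,0,0,0,0,-0.002,1],[0,0,0,0,0,-0.002,1],[0,0,0,0,0,-0.001,1],[0,0,0,0,0,-0.001,1],[0,0,0,0,0,0,1],[0,0,0,0,0,0,1]]'
```

```text
clock: 9.63
position: [0.4934, -0.0524, 0.1646]
ee_rot: [[0.999, -0.035, 0.0], [-0.035, -0.999, -0.0], [0.0, 0.0, -1.0]]
ft_force: [-0.2, -1.0, 0.0]
finger_gap: 0.0005
finger_force: 0.0
```

```bash
python3 -m jog '[[0,0,0,-0.0005,0,-0.0015,1],[0,0,0,-0.0005,0,-0.0015,1],[0,0,0,0,0,-0.001,1],[0,0,0,0,0,0,1],[0,0,0,0,0,0,1]]'; for i in 1 2; do python3 -m jog '[[0,0,0,0,0,-0.0006,1],[0,0,0,0,0,0,1]]'|grep -E 'posi|ft_'; done
```

```text
clock: 10.05
position: [0.4922, -0.0524, 0.1604]
ee_rot: [[0.999, -0.035, -0.0], [-0.035, -0.999, -0.0], [-0.0, 0.0, -1.0]]
ft_force: [-0.7, -0.5, 0.3]
finger_gap: 0.0006
finger_force: 0.0
position: [0.4922, -0.0524, 0.1599]
ft_force: [0.3, -0.1, 0.5]
position: [0.4923, -0.0524, 0.1597]
ft_force: [-2.3, -0.2, 4.5]
```

```bash
python3 -m jog '[[0,0,0,0,0,-0.0006,1],[0,0,0,0,0,0,1],[0,0,0,0,0,0,1]]'|grep -E 'posi|ft_'
```

```text
position: [0.4924, -0.0524, 0.1596]
ft_force: [-6.1, 0.6, 12.1]
```

On the stop (z no longer yields). Lift off, clear and check.

```bash
python3 -m jog '[[0,0,0,0.001,0,0.004,1],[0,0,0,0,0,0.02,1],[0,0,0,0,0,0.035,1],[0,0,0,0,0,0.035,1],[0,0,0,-0.01,-0.03,0.02,1],[0,0,0,-0.01,-0.035,0,1],[0,0,0,-0.01,-0.035,0,1],[0,0,0,-0.01,-0.035,0,1],[0,0,0,-0.01,-0.035,0,1],[0,0,0,-0.01,-0.035,0,1]]'; python3 -m jog '[[0,0,0,-0.01,-0.035,0,1],[0,0,0,-0.01,-0.035,0,1],[0,0,0,-0.01,-0.035,0,1],[0,0,0,0,0,0,1],[0,0,0,0,0,0,1]]'
python3 - <<'E'
from cell import env
from h import *
for n in('scene','top'):
    m=env.camera_model(n);p,d=env.camera(n);W=cloud(p,d,m);M=masks(p,d)
    cv2.imwrite(f'pics/{n}4.png',p[:,:,::-1])
    roi=(W[...,0]>.43)&(W[...,0]<.72)&(abs(W[...,1]+.05)<.14)&(W[...,2]>.03)&(W[...,2]<.235)
    q=W[M['teal']&roi];print(np.percentile(q,[1,50,99],axis=0).round(3).tolist())
    q=q[q[:,2]>.082];c=q-q.mean(0);w,v=np.linalg.eigh(c.T@c/len(c)); print((w**.5).round(4),v.T[0].round(3),q.mean(0),cv2.minAreaRect((q[:,:2]*1000).astype(np.float32)))
E
```

```text
clock: 11.47
position: [0.4325, -0.259, 0.2731]
ee_rot: [[0.999, -0.035, 0.0], [-0.035, -0.999, -0.001], [0.0, 0.001, -1.0]]
ft_force: [-0.1, -0.0, 0.3]
finger_gap: 0.0009
finger_force: 0.0
clock: 11.88
position: [0.4022, -0.3643, 0.2723]
ee_rot: [[0.999, -0.039, -0.0], [-0.039, -0.999, 0.0], [-0.0, -0.0, -1.0]]
ft_force: [1.3, 0.8, 0.2]
finger_gap: 0.0003
finger_force: 0.0
[[0.457, -0.169, 0.076], [0.532, -0.059, 0.09], [0.605, 0.069, 0.095]]
[0.0023 0.043  0.0697] [ 0.001 -0.001  1.   ] [ 0.53181843 -0.05458375  0.08998524] ((531.5060424804688, -47.978912353515625), (243.75241088867188, 150.06988525390625), 87.52423095703125)
[[0.457, -0.166, 0.084], [0.529, -0.049, 0.089], [0.604, 0.069, 0.095]]
[0.0024 0.0428 0.0692] [0.    0.001 1.   ] [ 0.52945605 -0.04940363  0.08931624] ((530.7286987304688, -49.2860107421875), (239.9456787109375, 150.53089904785156), 87.4969482421875)
```

View pics/scene4.png

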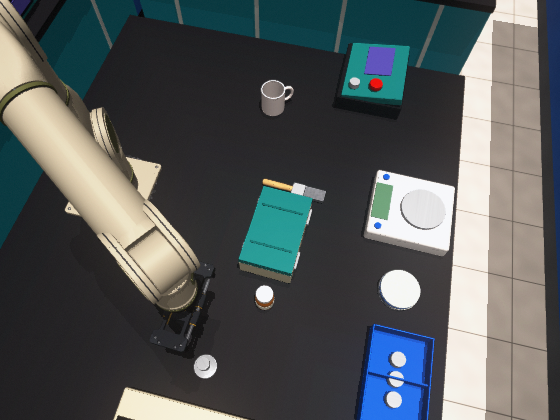

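The teal cover is shut and level at z 0.0895 (around (276,230)). The case, jar (264,297), brush (293,188), holder (205,366) and mug (273,97) are all where they were, and the arm is clear. Handing in.

```bash
python3 -c "
from cell import env
print(env.job_done())"
```

```text
the job is handed in; nothing more can be done
None
```

The keeper flap is folded flat and the cover fully shut, in that order; the case and the other items show no visible movement, and the job was handed in at about 12 s on the robot's clock.

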